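# Pack the hanging foot of a camera board with a taper wedge

### The job

The small black camera board has been aligned on three of its levelling feet; the fourth foot, at its near left corner, stops short of the table, so the board could rock. Take the dark steel taper wedge lying in front of it, bring its thin end under that hanging foot and push it in gently until it jams tight and carries a share of the load, but do not lift the board off its other feet or shift it, and leave the other things on the table alone. Leave the wedge lying there flat on the table, with nothing else holding it.

Things in the scene. Friction and masses are not known exactly. Their poses are not given: they have to be found in the camera images.
- wedge_centre (a point): Dark steel taper wedge, loose, 0.3 kg: 110 mm long, 28 mm wide, flat underside, 3 mm thick at the thin end, even slope to 21 mm at the thick end. Point: half-way along, mid-width, 6 mm above its underside. x points along it to the thin end, z up. Friction about 0.35 on table and foot, so it stays where it is jammed. Can be pinched across its width.
- wedge_heel (a point): Centre of the flat end face at the thick end of the wedge (28 mm wide, 21 mm high), 10.5 mm above its underside, 55 mm behind its middle; axes as the wedge's. The wedge can be pushed here.
- board: Camera board: black plate 160 (x) by 230 (y) by 12.7 mm on feet, underside 34 mm above the table, loose, about 3 kg, with camera, motor, mirror and iris fixed on it (none within 60 mm of the hanging foot). Origin: on the table under the plate's centre; x to the far long edge, y left. Three feet of 28 mm diameter stand at (60, 95), (60, -95), (-60, -70) mm.
- foot_axis (a point): Top of the board (46.7 mm above the table) on the axis of the hanging foot, 20 mm inside the near and left edges; axes as the board's. Below the plate is the foot's round flat pad, 28 mm across, 6 mm thick, its screw locked. Its underside is 7 to 15 mm above the table, not measured. Pushing the wedge with some 10 to 17 N lifts or shifts the board; at 7 to 9 N it is tight.
- hex_driver_red: A ball-end driver with a red handle, 26 x 163 x 23 mm, lying on the table to the left of the wedge beside the upright screen plate; origin at the underside of its middle, long axis y. Leave it alone.
- marker: A marker pen, 16 x 117 x 17 mm, lying to the right of the board; origin at the underside of its middle. Leave it alone.

How it is judged:
By the outcome, as a careful person would: the job done as asked, in the order asked, and still so for the second after the job is handed in, with the robot touching nothing.
It also fails if it takes over 51 s, if anything falls off the work surface, if the arm or the gripper's body presses on something with over 40 N, if the wrist force passes 120 N, or if a joint passes its speed limit or range.

### The arm

A 7-joint arm with a two-finger parallel gripper is mounted at the origin on a cart in front of the work surface, level with it; the furniture and walls round the work are solid. World frame = base frame: x ahead of the robot, y to its left, z up, the work surface at z = 0. Lengths are in mm, angles in rad, forces in N, time in s.
With the tool pointing down it reaches from about 400 to 875 mm from the base axis. Payload 19.3 kg.
Tool frame: the origin (TCP) lies at the very end of the fingers, on their centre line; the grasp point (between the pads) lies 19 mm behind it (grip_point_offset is the z of the grasp point in the tool frame, in mm); z points along the fingers, x is the direction in which the jaws open and shut, and the axes are right-handed (so a half turn about z gives the same grasp; the last joint's range is limited). The gripper opens to 85 mm and grips with 20 to 120 N. Pads are 22 mm wide; open, the fingers measure 114 mm over their backs; the gripper's body (76 mm by 85 mm) begins 54 mm behind the grasp point. The pads swing forward as they close: fully open they stand 13 mm farther back than shut.
Start: joints at [-0.07, 0.521, -0.036, 1.599, 0.021, 1.021, -0.113], TCP at [624.992, -0.025, 231.291] pointing down, gripper open.
Joint ranges: [-2.91, 2.91], [-0.3, 2.13], [-1.5, 1.42], [0.17, 2.43], [-1.26, 4.41], [0.16, 1.93], [-2.52, 2.52]. Speed limits (rad/s): [1.89, 1.89, 2.39, 2.39, 3.01, 3.01, 3.01].

### API

Orientations are given as a 3x3 rotation matrix whose columns are the frame's x, y, z axes.
In Python, from workcell import movep, movel, goto_joints, open_gripper, clamp, wait, inverse_kinematics, read_state, camera, PlanningError, finish_job, grip_point_offset gives the robot as it stands. Calls block until the motion is done:
- movep(position, orientation): joint-space move of the TCP to a pose.
- movel(position, frame=None, max_speed=150, guard=None): straight line of the TCP; frame=None keeps the orientation; max_speed is the mean speed in mm/s. With guard (N) it stops when the force on the tool has changed by that much, and returns True; else False.
- goto_joints(angles): joint-space move.
- open_gripper() and clamp(): open the fingers fully, or close them until they stop; the grip force is fixed at half the most.
- wait(seconds).
- inverse_kinematics(position, orientation): joint angles nearest the present ones, or None.
- read_state(): the state.
- camera(name): name is "scene" or "side" or "wrist"; returns a dict with "image" (400x640x3 uint8, blue, green, red), "range_z" (400x640 float32, mm along the optical axis (not along the pixel's ray), 0 where there is no reading), "fx", "fy", "cx", "cy" (pixels), "dist_coeffs" ([k1, k2, p1, p2, k3] as OpenCV has them; the pictures are not rectified), "cam_to_world" (4x4, takes a point from camera to world coordinates). Camera axes: x right, y up, looking along -z (the intrinsics and any distortion apply to the point x, -y, -z); pixel columns grow to the right and rows downward; lengths in mm; the calibration is good to about 2 mm. A picture is of the moment at which its call begins.
A pose or a line that the arm cannot do raises PlanningError and nothing moves.
- finish_job(): hands the job in, once; it reports no verdict.
The state is a dict: "time": time; "qpos": joint angles; "qvel": joint speeds; "joint_efforts": joint torques, N m; "eef_pos": TCP position; "tool_rot": TCP orientation; "ft_force": force on the tool from outside, world axes, zero at the start; "torque": the same for the moment, N m; "finger_gap": finger opening in mm.
Only numpy, scipy, OpenCV 4.12 (cv2) and the standard library are available. Lean on these libraries where they do the work, as an engineer would, in place of code of your own. Each camera call takes 0.05 s, during which the arm holds its last target.

## Working session

There is one attempt and no reset: what is moved stays moved. The work goes in short steps, each a Python script; the robot and the scene stay as the last script left them, time stands still between calls to the robot, and variables do not carry over. Pictures are saved under pics/ and viewed, and the job is handed in when it is done.

```bash
ls; mkdir -p pics
python3 - <<'E'
from workcell import *
import cv2,numpy as np,pickle
s=read_state();print(s['time'],s['ft_force'],s['finger_gap'],grip_point_offset)
d={}
for n in("scene","side","wrist"):
    c=camera(n);d[n]=c;cv2.imwrite(f"pics/a_{n}.png",c["image"]);print(n,c['fx'],c['dist_coeffs'],np.round(c['cam_to_world'],2).tolist())
pickle.dump(d,open('a.pkl','wb'))
E
```

```text
pics
0.0 [ 0.52964585 -0.52187727 -0.24904678] 85.17259544779832 -18.700000000000003
scene 424.4064571680472 [-0.01604142  0.          0.          0.          0.        ] [[-0.74, 0.28, -0.61, 50.0], [-0.68, -0.33, 0.66, 308.17], [-0.02, 0.9, 0.44, 431.27], [0.0, 0.0, 0.0, 1.0]]
side 490.0168400478933 [-0.15012962  0.          0.          0.          0.        ] [[0.92, 0.16, -0.35, 192.06], [-0.39, 0.34, -0.86, -1173.72], [-0.02, 0.93, 0.37, 444.46], [0.0, 0.0, 0.0, 1.0]]
wrist 336.6625381993427 [-0.01974461  0.          0.          0.          0.        ] [[1.0, -0.0, 0.0, 624.82], [0.0, 0.96, 0.27, 66.93], [-0.0, -0.27, 0.96, 373.89], [0.0, 0.0, 0.0, 1.0]]
```

View pics/a_scene.png

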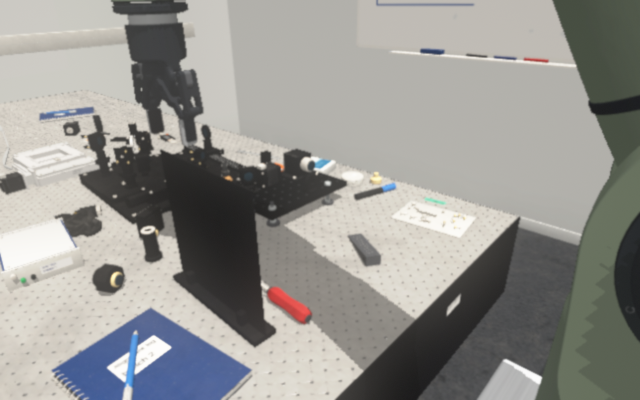

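View pics/a_side.png

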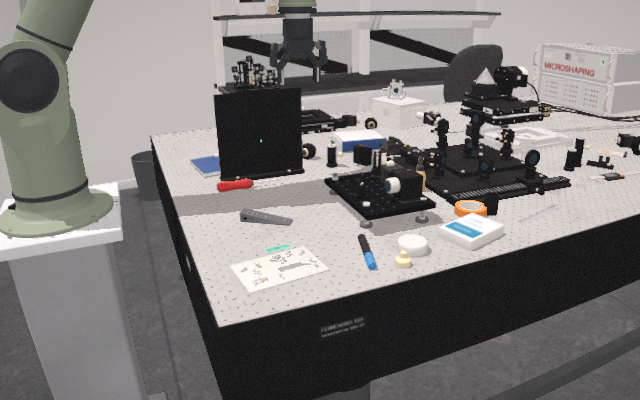

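View pics/a_wrist.png

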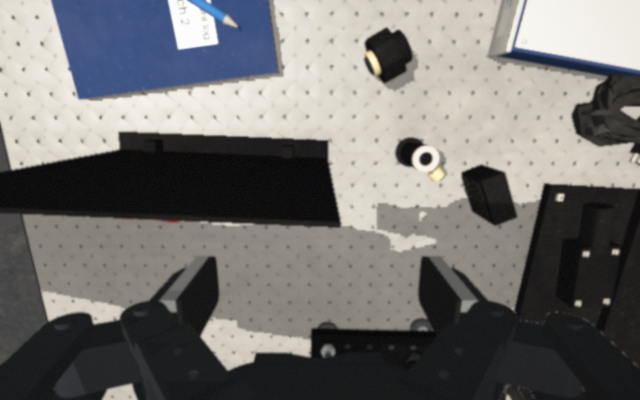

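```bash
cat > h.py <<'E'
import cv2,numpy as np,pickle
def cloud(c):
    K=np.array([[c['fx'],0,c['cx']],[0,c['fy'],c['cy']],[0,0,1.]])
    v,u=np.mgrid[0:400,0:640]
    p=cv2.undistortPoints(np.stack([u,v],-1).reshape(-1,1,2).astype(np.float32),K,np.array(c['dist_coeffs'],float)).reshape(400,640,2)
    z=c['range_z']; P=np.stack([p[...,0]*z,-p[...,1]*z,-z],-1)
    T=np.array(c['cam_to_world']);W=P@T[:3,:3].T+T[:3,3]
    W[z<=0]=np.nan
    return W
def ray(c,u,v,h):
    K=np.array([[c['fx'],0,c['cx']],[0,c['fy'],c['cy']],[0,0,1.]])
    p=cv2.undistortPoints(np.array([[[u,v]]],float),K,np.array(c['dist_coeffs'],float)).ravel()
    T=np.array(c['cam_to_world']);d=T[:3,:3]@np.array([p[0],-p[1],-1]);o=T[:3,3]
    return o+d*(h-o[2])/d[2]
E
python3 - <<'E'
from h import *
d=pickle.load(open('a.pkl','rb'))
for n,pts in dict(scene=[(365,250),(350,237),(378,262),(273,222),(290,303),(375,190),(435,218),(280,215),(345,185),(225,320)],side=[(265,217),(242,214),(290,222),(235,185),(367,250),(366,207),(330,183),(430,205),(280,268),(422,215)],wrist=[(314,332),(340,224),(328,135)]).items():
    W=cloud(d[n])
    for p in pts: print(n,p,np.round(W[p[1],p[0]]))
E
```

```text
scene (365, 250) [ 429. -231.   16.]
scene (350, 237) [ 490. -265.    5.]
scene (378, 262) [ 397. -227.    6.]
scene (273, 222) [ 629. -190.   20.]
scene (290, 303) [420. -32.  23.]
scene (375, 190) [ 571. -464.   14.]
scene (435, 218) [ 405. -450.    1.]
scene (280, 215) [ 615. -198.   38.]
scene (345, 185) [ 609. -397.   38.]
scene (225, 320) [477.  46.   8.]
side (265, 217) [ 445. -258.   14.]
side (242, 214) [ 401. -236.   21.]
side (290, 222) [ 491. -285.    5.]
side (235, 185) [431. -45.  16.]
side (367, 250) [ 570. -481.   17.]
side (366, 207) [ 626. -370.   49.]
side (330, 183) [ 616. -211.   48.]
side (430, 205) [ 755. -408.   45.]
side (280, 268) [ 411. -456.    5.]
side (422, 215) [ 749. -390.   16.]
wrist (314, 332) [ 620. -174.   44.]
wrist (340, 224) [634.  18. 230.]
wrist (328, 135) [635.  43.   1.]
```

Run:
```python
from workcell import *
from h import *
s=read_state();print(s['time'],np.round(s['tool_rot'],3).tolist())
movep([530,-150,280],s['tool_rot'])
wait(0.2)
c=camera("wrist");pickle.dump(c,open('b.pkl','wb'));cv2.imwrite("pics/b.png",c["image"])
print(read_state()['time'],np.round(c['cam_to_world'],2).tolist())
```

```text
0.15 [[1.0, 0.0, -0.001], [0.0, -1.0, -0.0], [-0.001, 0.0, -1.0]]
1.1667 [[1.0, -0.0, 0.0, 530.43], [0.0, 0.96, 0.27, -82.17], [-0.0, -0.27, 0.96, 422.69], [0.0, 0.0, 0.0, 1.0]]
```

View pics/b.png

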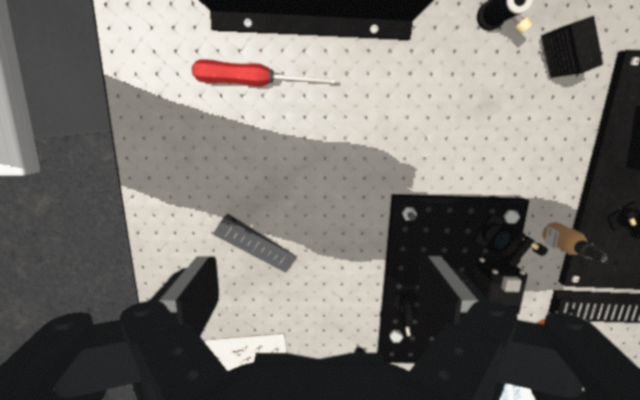

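Run:
```python
from h import *
c=pickle.load(open('b.pkl','rb'));im=c['image']
cv2.imwrite('pics/b2.png',cv2.resize(im[185:355,195:395],None,fx=3.5,fy=3.5,interpolation=cv2.INTER_CUBIC))
cv2.imwrite('pics/b3.png',cv2.resize(im[180:360,370:540],None,fx=3.3,fy=3.3,interpolation=cv2.INTER_CUBIC))
W=cloud(c)
m=(W[...,2]>2)&(W[...,2]<26)&(abs(W[...,0]-450)<90)&(abs(W[...,1]+258)<60)&(im.max(2)<105)
n,l,st,_=cv2.connectedComponentsWithStats(m.astype(np.uint8));k=1+np.argmax(st[1:,4]);P=W[l==k];print(st[k])
print(cv2.minAreaRect(P[:,:2].astype(np.float32)),np.percentile(P[:,2],[1,50,99]))
A=np.c_[P[:,:2],np.ones(len(P))];f=np.linalg.lstsq(A,P[:,2],rcond=None)[0];print(f,np.degrees(np.arctan2(-f[1],-f[0])),np.hypot(f[0],f[1]))
b=(abs(W[...,2]-46.7)<5)&(im.max(2)<60)&(W[...,0]>590)&(W[...,0]<800)&(W[...,1]<-150)
n,l,st,_=cv2.connectedComponentsWithStats(b.astype(np.uint8));k=1+np.argmax(st[1:,4]);B=W[l==k];print(st[k],np.median(B[:,2]))
# near edge: per-row min x ; left edge: per col max y
R=[];
vs,us=np.nonzero(l==k)
for v in np.unique(vs):
    u=us[vs==v].min(); R.append(np.r_[v,u,W[v,u]])
R=np.array(R);print(np.round(R[::8],1).tolist())
L=[]
for u in np.unique(us):
    v=vs[us==u].min(); L.append(np.r_[v,u,W[v,u]])
L=np.array(L);print(np.round(L[::8],1).tolist())
for uv in [(409,214),(512,216),(396,337)]:print(uv,W[uv[1],uv[0]],ray(c,*uv,50))
t=W[(W[...,0]>450)&(W[...,0]<580)&(W[...,1]>-150)&(W[...,1]<-60)];print('table z',np.median(t[:,2]))
```

```text
[ 215  214   80   56 1349]
((447.53302001953125, -249.5667724609375), (26.451904296875, 107.06901550292969), 55.08817672729492) [ 2.73994957 12.383296   21.93136369]
[-2.08658560e-01 -5.18631177e-02  9.27721773e+01] 13.958291982568342 0.21500738980273223
[  378   195   151   168 10559] 47.220756746897564
[[195.0, 393.0, 616.3, -174.8, 43.9], [203.0, 392.0, 615.6, -184.3, 44.3], [211.0, 391.0, 615.3, -194.3, 43.1], [219.0, 390.0, 615.0, -204.6, 42.0], [227.0, 390.0, 614.8, -213.5, 45.2], [235.0, 389.0, 614.5, -224.0, 44.0], [243.0, 388.0, 613.9, -234.2, 44.3], [251.0, 388.0, 614.1, -243.8, 46.1], [259.0, 387.0, 613.6, -254.6, 45.4], [267.0, 386.0, 613.1, -265.5, 44.9], [275.0, 385.0, 613.0, -277.5, 42.6], [283.0, 385.0, 613.0, -287.1, 45.3], [291.0, 384.0, 612.4, -298.3, 45.3], [299.0, 383.0, 612.1, -310.5, 43.6], [307.0, 382.0, 611.7, -322.7, 42.6], [315.0, 381.0, 610.4, -332.2, 46.0], [323.0, 381.0, 611.1, -344.4, 45.4], [331.0, 380.0, 610.1, -355.0, 47.3], [339.0, 380.0, 610.7, -367.0, 47.6], [347.0, 379.0, 610.1, -379.5, 47.3], [355.0, 382.0, 614.6, -391.5, 48.0]]
[[350.0, 378.0, 
[... 310 characters left out ...]
 41.9], [197.0, 450.0, 682.1, -176.5, 45.8], [197.0, 458.0, 691.8, -176.7, 44.8], [197.0, 466.0, 701.6, -176.9, 43.7], [197.0, 474.0, 711.8, -177.3, 42.0], [198.0, 482.0, 719.7, -177.6, 45.3], [198.0, 490.0, 729.2, -177.6, 45.1], [198.0, 498.0, 739.9, -178.2, 42.7], [198.0, 506.0, 749.6, -178.3, 42.3], [199.0, 514.0, 757.6, -178.7, 45.1], [199.0, 522.0, 767.1, -178.8, 44.9]]
(409, 214) [ 632.03332717 -192.77771141   60.07590961] [ 634.85652916 -195.85097469   50.        ]
(512, 216) [ 754.23493491 -197.29980085   52.08021284] [ 755.49111838 -197.94598158   50.        ]
(396, 337) [ 630.03854862 -360.27387963   52.42970273] [ 630.6921858  -362.09878478   50.        ]
table z 354.5250449928926
```

View pics/b2.png

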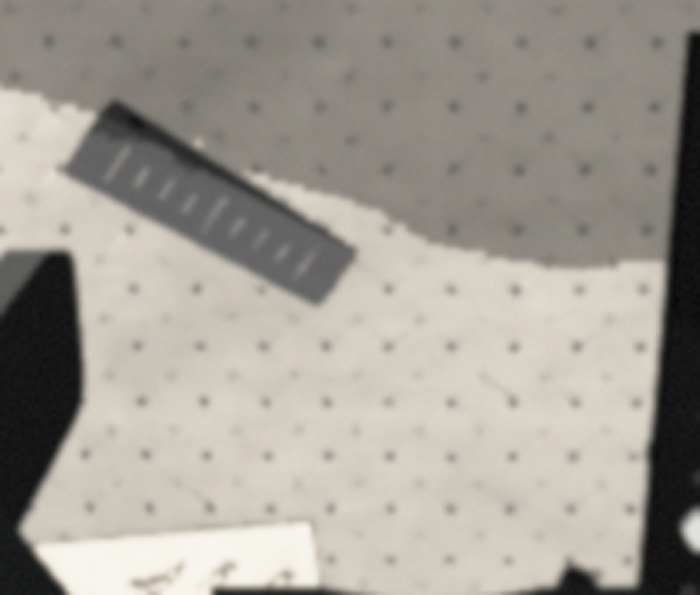

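View pics/b3.png

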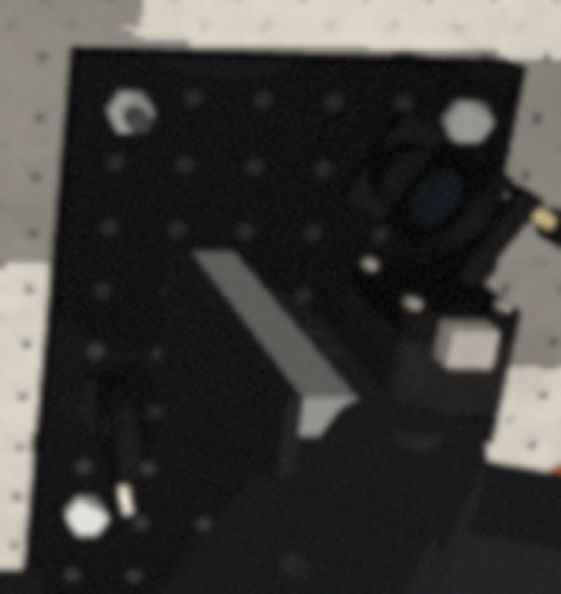

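```bash
cat >> h.py <<'E'
def proj(c,P):
    T=np.linalg.inv(np.array(c['cam_to_world']));q=P@T[:3,:3].T+T[:3,3];q=q*[1,-1,-1]
    K=np.array([[c['fx'],0,c['cx']],[0,c['fy'],c['cy']],[0,0,1.]])
    return cv2.projectPoints(q,np.zeros(3),np.zeros(3),K,np.array(c['dist_coeffs'],float))[0].reshape(-1,2)
def wedgepts(x,y,a):
    p=np.array([[sx*55,sy*14,z] for sx in(-1,1) for sy in(-1,1) for z in (0,21 if sx<0 else 3)],float)
    R=np.array([[np.cos(a),-np.sin(a)],[np.sin(a),np.cos(a)]]);p[:,:2]=p[:,:2]@R.T+[x,y];return p
def fitwedge(c,x0,mask,box,S=8):
    from scipy.optimize import minimize
    u0,v0,u1,v1=box;M=cv2.resize(mask[v0:v1,u0:u1].astype(np.float32),None,fx=S,fy=S,interpolation=cv2.INTER_LINEAR)>.5
    def f(q):
        h=cv2.convexHull(((proj(c,wedgepts(q[0],q[1],q[2]/100))-[u0-.5,v0-.5])*S-.5).astype(np.float32)).round().astype(np.int32)
        I=np.zeros(M.shape,np.uint8);cv2.fillConvexPoly(I,h,1);I=I>0
        return (I^M).sum()/(I|M).sum()
    q0=np.array([x0[0],x0[1],x0[2]*100])
    r=minimize(f,q0,method='Nelder-Mead',options=dict(initial_simplex=q0+np.array([[0,0,0],[8,0,0],[0,8,0],[0,0,8]])))
    r=minimize(f,r.x,method='Nelder-Mead',options=dict(initial_simplex=r.x+np.array([[0,0,0],[2,0,0],[0,2,0],[0,0,4]])))
    return r.x[0],r.x[1],r.x[2]/100,r.fun
E
python3 - <<'E'
from h import *
c=pickle.load(open('b.pkl','rb'));im=c['image']
g=im.astype(float).mean(2)
box=(205,205,305,280)
m=np.zeros(g.shape,np.uint8);m[g<115]=1
sub=np.zeros_like(m);sub[205:280,205:305]=m[205:280,205:305]
sub[:, :]=sub
n,l,st,_=cv2.connectedComponentsWithStats(sub);k=1+np.argmax(st[1:,4]);mm=l==k;print(st[k])
print(fitwedge(c,(447.5,-252,np.radians(-32)),mm,box))
d=im.copy()
# board edges by subpixel threshold
def cross(line,th):
    i=np.nonzero((line[:-1]>th)&(line[1:]<=th))[0]
    return i[-1]+(line[i[-1]]-th)/(line[i[-1]]-line[i[-1]+1]) if len(i) else None
N=[]
for v in range(202,345,3):
    L=g[v,365:400];lo=L[-6:].min();hi=L[:8].mean();x=cross(L[:30 if v<230 else 32],(lo+hi)/2)
    if x is not None:N.append(ray(c,365+x,v,34))
Lf=[]
for u in range(398,520,3):
    L=g[180:206,u];lo=L[-4:].min();hi=L[:8].mean();x=cross(L,(lo+hi)/2)
    if x is not None:Lf.append(ray(c,u,180+x,34))
N=np.array(N);Lf=np.array(Lf)
def rl(P,ax):
    o=1-ax;k=np.ones(len(P),bool)
    for _ in range(6):
        f=np.polyfit(P[k,ax],P[k,o],1);r=P[:,o]-np.polyval(f,P[:,ax]);k=abs(r)<max(.5,2*r[k].std())
    return f,r[k].std(),k.sum()
fn,s1,k1=rl(N,1);fl,s2,k2=rl(Lf,0)
print(fn,s1,k1,np.degrees(np.arctan(-fn[0])),fl,s2,k2,np.degrees(np.arctan(fl[0])))
# intersection x=fn0*y+fn1 ; y=fl0*x+fl1
y=(fl[0]*fn[1]+fl[1])/(1-fl[0]*fn[0]);x=fn[0]*y+fn[1];th=(np.arctan(fl[0])-np.arctan(fn[0]))/2
R=np.array([[np.cos(th),-np.sin(th)],[np.sin(th),np.cos(th)]])
print('corner',x,y,'th',th,'foot',np.array([x,y])+R@[20,-20],'centre',np.array([x,y])+R@[80,-115])
E
```

```text
[ 214  213   82   58 1689]
(np.float64(447.53164274530525), np.float64(-250.54160206875275), np.float64(-0.6114768962534604), np.float64(0.13569780715408994))
[2.66462718e-02 6.20922553e+02] 0.1350048743570827 42 -1.5263577306244265 [-1.75725935e-02 -1.64645504e+02] 0.21031438389772006 36 -1.0067318264393206
corner 616.2468099546671 -175.47455818930746 th -0.022105376509323586 foot [ 635.79985215 -195.91174344] centre [ 693.68535357 -292.21474819]
```

Run:
```python
from h import *
c=pickle.load(open('b.pkl','rb'));im=c['image'];g=im.astype(float).mean(2)
print(g[240,240:275],g[225,210:235],g[235,225:250])
outs=[]
for th in (100,115,125):
    sub=np.zeros(g.shape,np.uint8);sub[205:280,205:305]=g[205:280,205:305]<th
    sub=cv2.morphologyEx(sub,cv2.MORPH_CLOSE,np.ones((5,5),np.uint8))
    n,l,st,_=cv2.connectedComponentsWithStats(sub);k=1+np.argmax(st[1:,4]);mm=l==k
    q=fitwedge(c,(447.5,-252,np.radians(-32)),mm,(205,205,305,280));print(th,st[k],np.round(q,3))
    I=cv2.resize(im[205:285,205:305],None,fx=4,fy=4,interpolation=cv2.INTER_CUBIC)
    h=cv2.convexHull(((proj(c,wedgepts(*q[:3]))-[204.5,204.5])*4).astype(np.float32)).astype(int);cv2.polylines(I,[h],True,(0,255,0),1)
    outs.append(I); outs.append(np.repeat(cv2.resize(mm[205:285,205:305].astype(np.uint8)*255,None,fx=4,fy=4)[...,None],3,2)) if th==115 else 0
cv2.imwrite('pics/b4.png',np.vstack([np.hstack(outs[:2]),np.hstack(outs[2:4])])[:600])
```

```text
[114.66666667 124.66666667 120.         109.         101.
  98.66666667  97.         101.33333333 102.66666667 108.33333333
 113.         106.         101.         100.         101.
  99.66666667 100.33333333 101.         102.66666667 102.33333333
  99.66666667  99.33333333  95.66666667  93.66666667  90.
  83.          71.66666667  64.          61.33333333  66.66666667
  86.33333333 115.         146.66666667 174.33333333 186.66666667] [207.33333333 205.33333333 204.66666667 205.         204.66666667
 202.66666667 194.66666667 170.         137.33333333 110.
 102.33333333 100.66666667  97.66666667  98.          99.
  93.66666667  92.          89.33333333  90.33333333  90.
  93.          93.33333333  90.33333333  86.33333333  80.        ] [120.         122.66666667 114.         102.66666667  98.33333333
 100.          99.         101.         109.66666667 125.66666667
 134.33333333 125.33333333 109.33333333 101.33333333  99.
  99.33333333  99.33333333 101.66666667 105.33333333 106.66666667
 101.66666667 100.66666667  98.33333333  95.33333333  94.33333333]
100 [ 218  214   76   50 1112] [ 4.47565e+02 -2.50739e+02 -6.32000e-01  4.30000e-01]
115 [ 214  213   82   58 1814] [ 4.47532e+02 -2.50542e+02 -6.11000e-01  7.40000e-02]
125 [ 214  205   82   66 2124] [ 4.47849e+02 -2.50577e+02 -6.21000e-01  1.40000e-01]
```

View pics/b4.png

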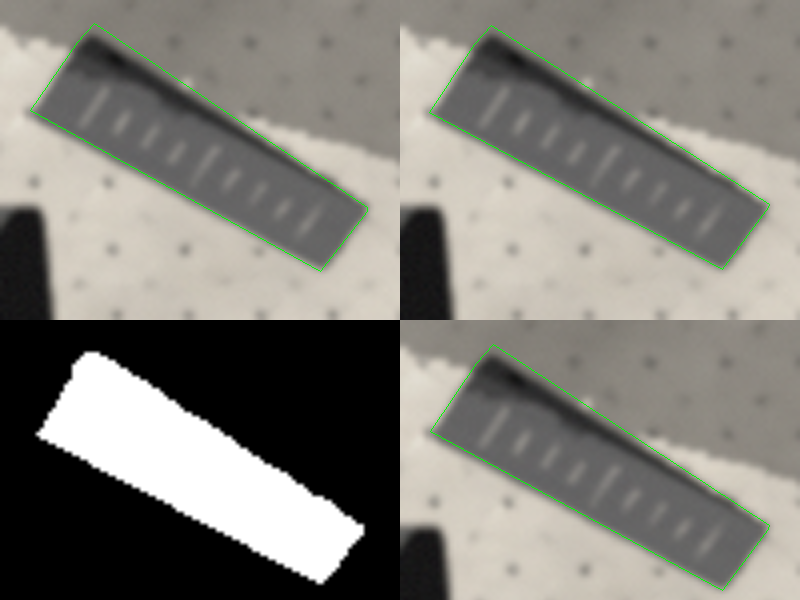

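```bash
cat >> h.py <<'E'
def rot(a):
    return np.array([[np.cos(a),np.sin(a),0],[np.sin(a),-np.cos(a),0],[0,0,-1.]])
WX,WY,WA=447.5,-250.5,-0.613
FX,FY,TH=635.8,-195.9,-0.022
E
python3 - <<'E'
from workcell import *
from h import *
print(np.round(read_state()['qpos'],2))
for sg in (1,-1):
    A=WA+sg*np.pi/2;B=TH+sg*np.pi/2
    g=[WX-15*np.cos(WA),WY-15*np.sin(WA)]
    for p,a in [((*g,120),A),((*g,4),A),((545,-195,120),B),((545,-195,4),B),((500,-194,5),B),((450,-194,150),B)]:
        q=inverse_kinematics(p,rot(a));print(sg,np.round(p),None if q is None else np.round(q,2))
E
```

```text
[ 0.18  0.35 -0.01  1.74  0.    1.05  0.16]
1 [ 435. -242.  120.] [ 0.51  0.49 -0.16  2.02  0.13  0.64  1.22]
1 [ 435. -242.    4.] [ 0.48  0.7  -0.12  2.06  0.2   0.39  1.15]
1 [ 545 -195  120] [ 0.45  0.6  -0.3   1.81  0.24  0.77  1.57]
1 [ 545 -195    4] [ 0.42  0.78 -0.25  1.85  0.34  0.55  1.5 ]
1 [ 500 -194    5] [ 0.43  0.74 -0.23  1.96  0.34  0.48  1.5 ]
1 [ 450 -194  150] [ 0.52  0.44 -0.3   2.01  0.19  0.72  1.65]
-1 [ 435. -242.  120.] [ 0.09  0.52  0.4   2.04 -0.34  0.64 -1.47]
-1 [ 435. -242.    4.] [ 0.21  0.73  0.24  2.08 -0.44  0.38 -1.38]
-1 [ 545 -195  120] [ 0.04  0.61  0.29  1.83 -0.25  0.73 -1.13]
-1 [ 545 -195    4] [ 0.09  0.79  0.22  1.87 -0.32  0.52 -1.07]
-1 [ 500 -194    5] [ 0.12  0.75  0.2   1.98 -0.32  0.44 -1.04]
-1 [ 450 -194  150] [ 0.06  0.44  0.3   2.04 -0.2   0.69 -1.11]
```

Run:
```python
from workcell import *
from h import *
A=WA+np.pi/2;g=[WX-15*np.cos(WA),WY-15*np.sin(WA)]
movep([*g,70],rot(A))
print(movel([*g,5],max_speed=80,guard=8))
clamp();s=read_state();print(s['time'],s['finger_gap'],s['ft_force'],s['eef_pos'])
if s['finger_gap']>20:
    movel([*g,40],max_speed=100);s=read_state();print(s['time'],s['finger_gap'],s['ft_force'],s['eef_pos'])
    c=camera("side");cv2.imwrite("pics/c_side.png",cv2.resize(c["image"][100:300,180:480],None,fx=2.5,fy=2.5))
```

```text
False
3.7333 26.165936388640766 [-2.54276993  1.09819102  9.89049801] [ 435.32607    -241.91140582    5.37331212]
4.2333 26.033233873862766 [ 0.25567052 -0.25947097 -2.87432185] [ 435.16697558 -241.90625132   39.9169497 ]
```

View pics/c_side.png

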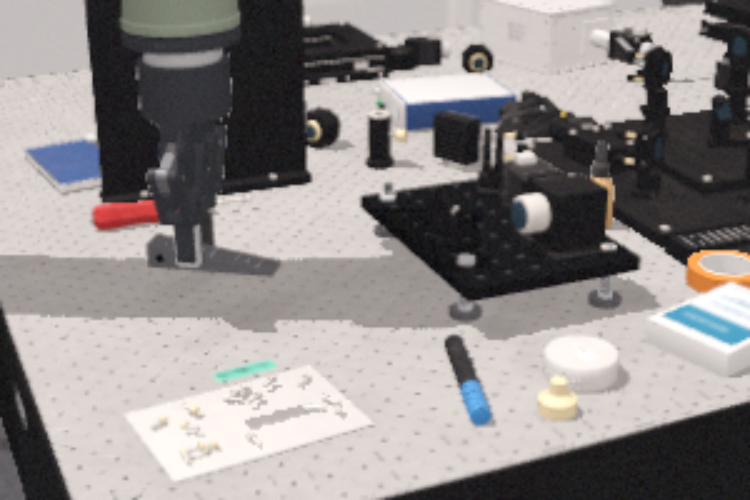

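```bash
cat >> h.py <<'E'
U=np.array([np.cos(TH),np.sin(TH)]);F=np.array([FX,FY]);B=TH+np.pi/2
def at(s,z):return [*(F+s*U),z]
E
python3 - <<'E'
from workcell import *
from h import *
movep(at(-111,60),rot(B))
print(movel(at(-111,7),max_speed=60,guard=6))
s=read_state();print(s['time'],s['finger_gap'],s['ft_force'],s['eef_pos'])
c=camera("wrist");cv2.imwrite("pics/d_w.png",c["image"]);pickle.dump(c,open('d.pkl','wb'))
c=camera("scene");cv2.imwrite("pics/d_s.png",cv2.resize(c["image"][150:330,200:440],None,fx=3,fy=3))
E
```

```text
False
5.8167 26.139331971799805 [ 0.21149238 -0.26704411 -2.72370905] [ 525.05922134 -193.51723382    7.33503981]
```

View pics/d_w.png

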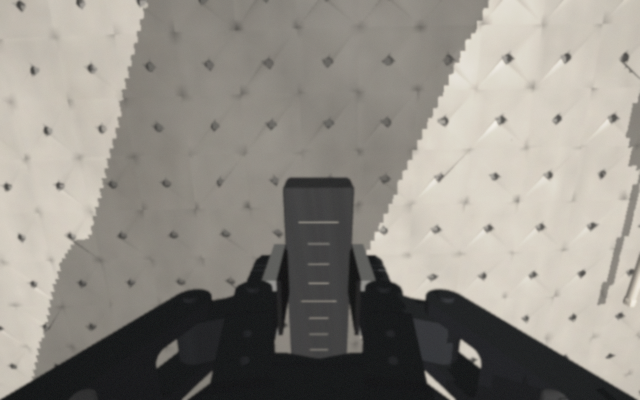

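View pics/d_s.png

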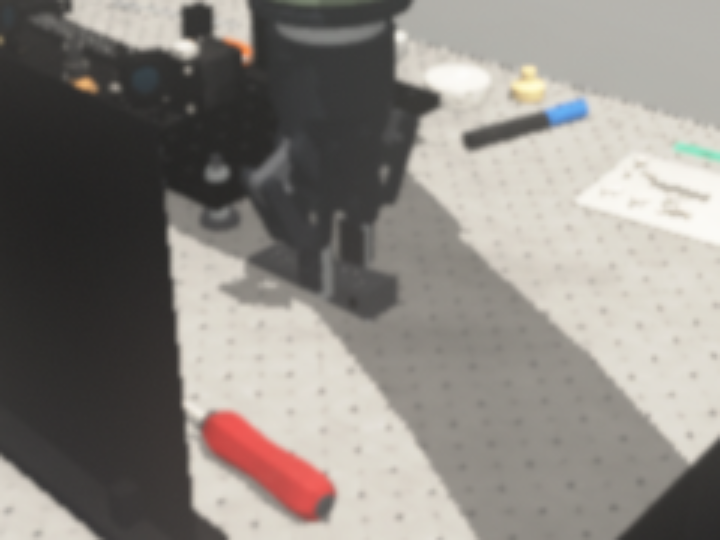

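Run:
```python
from workcell import *
from h import *
c=pickle.load(open('d.pkl','rb'))
for u in (287,352):
    p=ray(c,u,181,23);d=p[:2]-F;print(p, 's',d@U,'t',d@[-U[1],U[0]])
print(movel(at(-77,6.5),max_speed=50,guard=5))
print(read_state()['ft_force'])
print(movel(at(-77,5),max_speed=15,guard=4))
s=read_state();print(s['time'],s['ft_force'],s['eef_pos'])
open_gripper();s=read_state();print(s['time'],s['ft_force'],s['eef_pos'],s['finger_gap'])
movel(at(-77,45),max_speed=100)
c=camera("scene");cv2.imwrite("pics/e_s.png",cv2.resize(c["image"][150:330,200:440],None,fx=3,fy=3))
movel(at(-160,60),max_speed=150)
c=camera("scene");cv2.imwrite("pics/e_s2.png",cv2.resize(c["image"][150:330,200:440],None,fx=3,fy=3))
c=camera("wrist");cv2.imwrite("pics/e_w.png",c["image"]);pickle.dump(c,open('e.pkl','wb'))
c=camera("side");cv2.imwrite("pics/e_side.png",cv2.resize(c["image"][100:300,180:480],None,fx=2.5,fy=2.5))
print(read_state()['time'])
```

```text
[ 483.28481957 -204.6550604    23.        ] s -152.2856774576963 t -12.108005071033718
[ 483.80803647 -179.63153412   23.        ] s -152.31306033846116 t 12.920975596653541
False
[-0.59716524  0.92820421 -1.88927438]
False
7.0 [-2.27209465  1.56398554  7.15459791] [ 558.67667936 -194.30682982    5.45077496]
7.6083 [-0.62345195  0.10483499 -0.26439964] [ 558.79763865 -194.17236008    4.96746537] 85.10814097548068
9.0667
```

View pics/e_s2.png

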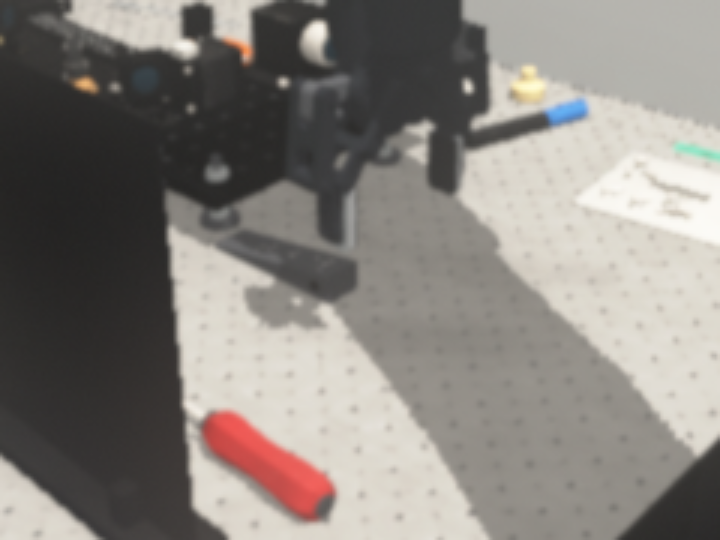

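View pics/e_w.png

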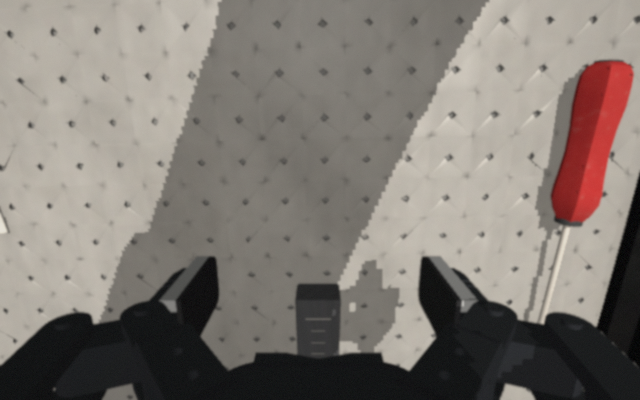

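View pics/e_side.png

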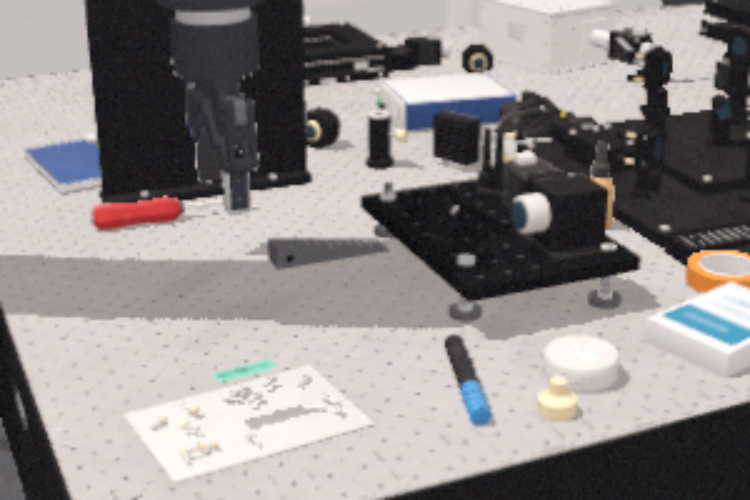

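Run:
```python
from workcell import *
from h import *
clamp()
movel(at(-150,60),max_speed=150)
movel(at(-150,7),max_speed=100,guard=8)
wait(0.2);s=read_state();f0=s['ft_force'];print(s['time'],f0,s['eef_pos'])
print(movel(at(-138,7),max_speed=20,guard=3))
r=movel(at(-112,7),max_speed=6,guard=4)
s=read_state();print(r,s['time'],s['ft_force']-f0,s['eef_pos'],(s['eef_pos'][:2]-F)@U)
```

```text
10.9667 [0.2458031  0.77894787 0.16193724] [ 486.14712988 -192.76291419    7.58564051]
False
False 16.2 [-1.21215816 -1.23430263 -0.3327423 ] [ 523.83236819 -193.40083275    7.01190187] -111.99551397651875
```

Run:
```python
from workcell import *
from h import *
f0=np.array([0.2458031,0.77894787,0.16193724])
r=movel(at(-55,7),max_speed=6,guard=3.5)
for i in range(3):
    s=read_state();print(r,s['time'],s['ft_force']-f0,s['eef_pos'],(s['eef_pos'][:2]-F)@U);wait(0.1)
c=camera("scene");cv2.imwrite("pics/f_s.png",cv2.resize(c["image"][150:330,200:440],None,fx=3,fy=3))
```

```text
True 21.5083 [-1.02806325 -0.31751856 -0.25644769] [ 557.04575787 -194.10771368    6.60053927] -78.77461148552183
True 21.6083 [-0.83482037 -1.04716558 -0.50574082] [ 556.72275065 -194.11219908    6.41980497] -79.0974418722533
True 21.7083 [-1.14455153 -0.55033172 -0.01935203] [ 556.57143518 -194.06799163    6.34523942] -79.24969321844776
```

View pics/f_s.png

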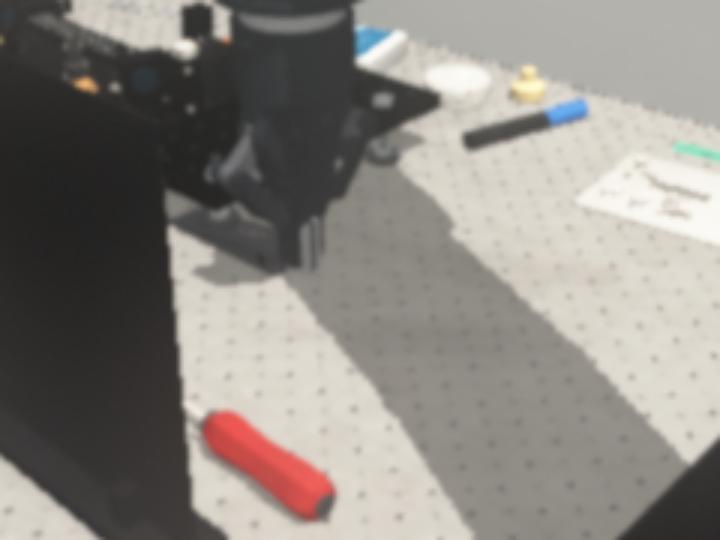

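Run:
```python
from workcell import *
from h import *
f0=np.array([0.2458031,0.77894787,0.16193724])
s0=(read_state()['eef_pos'][:2]-F)@U
for i in range(8):
    s0+=0.5
    r=movel(at(s0,6.8),max_speed=2,guard=5.5)
    a=read_state();fs=[a['ft_force']]
    for _ in range(3): wait(0.03);fs.append(read_state()['ft_force'])
    s=read_state();f=np.array(fs)-f0;print(r,round(s['time'],2),np.round(f[0],1),'mean',np.round(f.mean(0),1),round((s['eef_pos'][:2]-F)@U,2),round(s['eef_pos'][2],2))
    if r or -f[:,0].mean()>6.5:break
```

```text
False 22.31 [-0.7 -1.2 -0.8] mean [-0.4 -0.9 -0.2] -78.79 6.8
False 22.73 [-1.6 -1.7  1.1] mean [-1.6 -1.2  0.6] -78.39 6.77
False 23.14 [-5.3 -0.8  2.5] mean [-4.7 -0.8  1.9] -78.07 6.71
False 23.56 [-6.1 -0.6  2.7] mean [-6.  -0.5  2.5] -77.62 6.72
False 23.98 [-7.9 -0.7  4.1] mean [-7.5 -0.7  3.7] -77.35 6.71
```

Run:
```python
from workcell import *
from h import *
movel(at(-90,6.8),max_speed=15)
movel(at(-125,40),max_speed=100)
s=read_state();movel([430,-150,280],max_speed=250)
movep([530,-150,280],rot(0.0));wait(0.2)
c=camera("wrist");cv2.imwrite("pics/g_w.png",c["image"]);pickle.dump(c,open('g.pkl','wb'))
c=camera("scene");cv2.imwrite("pics/g_s.png",cv2.resize(c["image"][150:330,200:440],None,fx=3,fy=3))
c=camera("side");cv2.imwrite("pics/g_side.png",cv2.resize(c["image"][150:270,240:460],None,fx=3.5,fy=3.5))
print(read_state()['time'],read_state()['ft_force'])
```

```text
28.6 [0.71229126 0.14079069 0.23603431]
```

View pics/g_w.png

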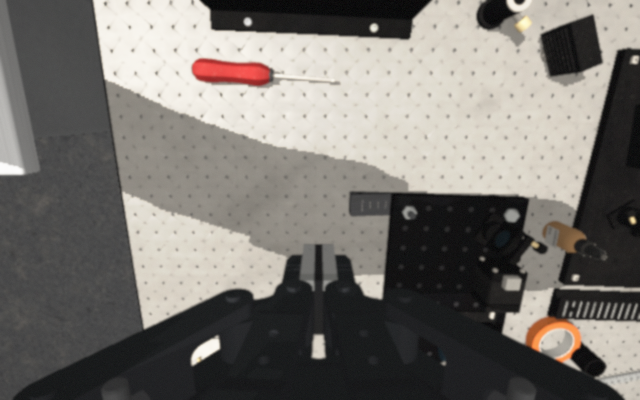

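View pics/g_side.png

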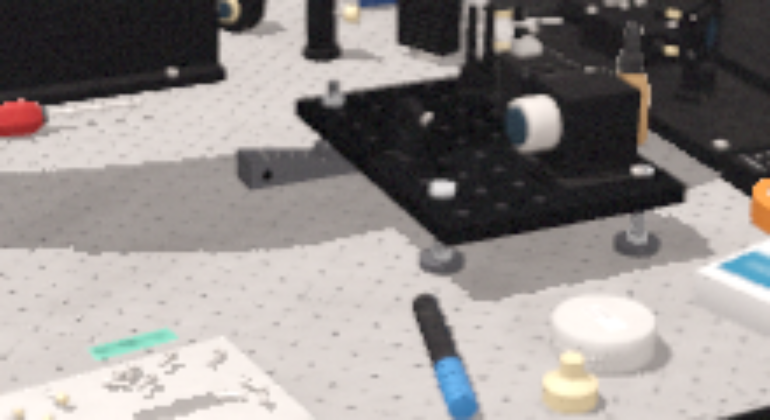

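View pics/g_s.png

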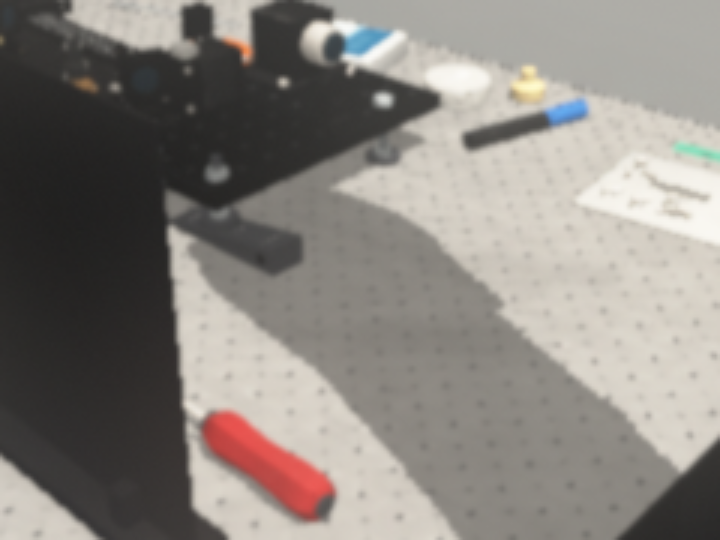

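Run:
```python
from h import *
c0=pickle.load(open('b.pkl','rb'));c=pickle.load(open('g.pkl','rb'));im=c['image']
print(np.abs(np.array(c0['cam_to_world'])-np.array(c['cam_to_world'])).max())
for cc in(c0,c): print(proj(cc,np.array([[FX,FY,12.],[FX,FY,46.7]])).round(1).tolist())
P=np.array([[616.2,-175.5,34],[610.,-393,34],[776,-179,34.]])
# board motion between images: template match
for n,(u,v,w,h) in dict(corner=(384,190,50,40),bolt=(500,205,26,24),table=(300,90,90,60),black=(545,18,55,55)).items():
    G=lambda k:cv2.cvtColor(k['image'],cv2.COLOR_BGR2GRAY)[v:v+h,u:u+w].astype(np.float32)
    print(n,cv2.phaseCorrelate(G(c0),G(c),cv2.createHanningWindow((w,h),cv2.CV_32F)))
q=F+U*(-122+0)
for s in (-67-0,):pass
for ctr in np.arange(-16,-8,1.0):pass
I=cv2.resize(im[180:240,335:435],None,fx=6,fy=6,interpolation=cv2.INTER_CUBIC)
for t,col in ((0,(0,255,0)),(4,(0,0,255))):
    x,y=F+U*(-67.+56)+t*np.array([-U[1],U[0]]);pp=wedgepts(x,y,TH)
    h=cv2.convexHull(((proj(c,pp)-[334.5,179.5])*6).astype(np.float32)).astype(int);cv2.polylines(I,[h],True,col,1)
cv2.imwrite('pics/g2.png',I)
```

```text
0.9963081818998631
[[402.0, 205.3], [409.1, 213.2]]
[[402.1, 204.2], [409.2, 212.0]]
corner ((0.4606574033176436, -1.1504268190575324), 1.0570200052261352)
bolt ((0.22307464654341835, -1.3985035548080695), 0.8580499651991291)
table ((0.11241471564678562, -0.8971159043708674), 0.8350196499294705)
black ((-0.21545503051780912, -1.017974617279723), 0.8288367631700304)
```

View pics/g2.png

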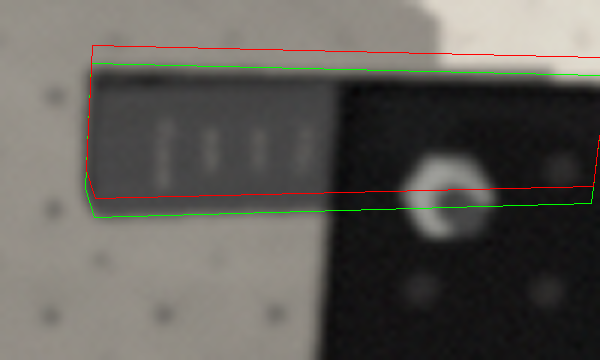

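Run:
```python
from workcell import *
finish_job();print(read_state()['time'])
```

```text
the job is handed in; nothing more can be done
the job is handed in; nothing more can be done
```

The wedge is jammed under the hanging foot at the near left corner, lying flat on the table with the robot clear of it. I picked it up across its width, lined it up with the board's x axis, set its thin end under the foot and released it. I then pushed its heel slowly with the closed fingers in 0.5 mm steps.

**Push force:** it rose steadily from about 1 N while sliding to about 7.5 N (last peak 7.9 N). I stopped there, inside the 7–9 N range you gave for tight. The first guarded push stopped early at a reading that settled back to about 1 N, so I carried on in small steps.

**Position:** the last pictures show the wedge centred under the foot to about 1 mm. Its thin end is about 58 mm past the foot's near edge, which puts the wedge at roughly 12.5 mm thick where it meets the foot.

**Board:** comparing pictures before and after, the board moved about 0.1–0.7 pixel (up to about 0.8 mm) relative to the table and other fixed things. The comparison is only good to about that, so I can rule out a visible shift but not a smaller one.

**Other things on the table:** the red driver and the marker look unmoved in the pictures.

**Not checked:** I did not test for rocking or measure the load on the foot. That the wedge carries a share of the load rests on the push force alone.

I handed the job in at about 28.6 s on the robot's clock.

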